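# Seat the drained cruets in the dished cups of their stand

## Robot

A 6-joint arm with a two-finger parallel gripper is mounted at the origin on a cart in front of the work surface, level with it; the furniture and walls round the work are solid. World frame = base frame: x ahead of the robot, y to its left, z up, the work surface at z = 0. Lengths are in m, angles in rad, forces in N, time in s.
With the tool pointing down it reaches from about 0.35 to 0.875 m from the base axis. Payload 4.2 kg.
Tool frame: the origin (TCP) lies between the finger pads; the fingertips stand 17 mm ahead of it and the grasp point (between the pads) lies 2 mm behind it; z points along the fingers, y is the line along which they close (so a half turn about z gives the same grasp; the last joint's range is limited). The gripper opens to 85 mm and grips with 20 to 120 N. Pads are 22 mm wide; open, the fingers measure 114 mm over their backs; the gripper's body (76 mm by 85 mm) begins 54 mm behind the grasp point. The pads swing forward as they close: fully open they stand 13 mm farther back than shut.
Start: joints at [-0.868, 0.385, 0.008, 0, -1.194, -0.259], TCP at [0.268, -0.564, 0.222] pointing down, gripper open.
Joint ranges: [-3.14, 3.14], [-1.21, 2.06], [-1.07, 1.41], [-3.16, 2.05], [-2.99, -0.16], [-3.1, 3.1]. Speed limits (rad/s): [2.79, 2.79, 3.14, 3.14, 3.14, 3.14].

## Interface

Orientations are given as a 3x3 rotation matrix whose columns are the frame's x, y, z axes.
In Python, from plant import state, grab_frame, camera_info, finish_job gives the robot as it stands.
- The arm moves only by the shell command python3 -m jog 'ROWS' [FORCE]. ROWS is JSON, a list of rows, each a list of 7 numbers: the gripper's target within -1 to 1 (fully open at 1, half-way at 0, shut at -1), then the shift along the tool's x, y, z in m, then the turn, a rotation vector about the tool's x, y, z in rad. In form: [[fingers, tx, ty, tz, wx, wy, wz], ...]. A call has 1 to 20 rows; each row shifts and turns the commanded pose from where the row before left it, along the tool's axes as they then stand; what a row does not reach is not made up. A row lasts 1/12 s, in which the tool goes at most 41.7 mm and 7.16 degrees, less where a joint would pass 70% of its speed; a pose out of reach is approached as far as the arm can. A call with a gripper value outside its range is refused whole. The fingers move at their own pace and stop on an object; FORCE is the grip in N (left out, the last holds). Time passes only in rows, so rows that do not move let the fingers close. It gives the time, the measured TCP pose, the force, the opening and the grip force at its end, in the units of the state.
- state(): the state, without advancing time (a new reading comes with each control period).
- grab_frame(name): name is "side" or "top"; returns the picture (480x640x3 uint8, blue, green, red); there is no depth.
- camera_info(name): a dict with "intrinsics" (3x3 intrinsics, pixels), "pose" (4x4, takes a point from camera to world coordinates). Camera axes: x right, y down, z forward; pixel columns grow to the right and rows downward; lengths in m; the calibration is good to about 2 mm. A picture is of the moment at which its call begins. camera_info takes no time and is no camera call.
- finish_job(): hands the job in; it is judged then, once.
The state is a dict: "t": time; "joint_pos": joint angles; "dq": joint speeds; "joint_efforts": joint torques, N m; "eef_pos": TCP position; "ee_rot": TCP orientation; "force": force on the tool from outside, world axes, zero at the start; "ft_torque": the same for the moment, N m; "grip_width": opening from 0.0 (shut) to 1.0 (fully open); "grip_force": force on a finger pad.
Only numpy, scipy, OpenCV 4.12 (cv2) and the standard library are available. Lean on these libraries where they do the work, as an engineer would, in place of code of your own. Each camera call takes 0.05 s, during which the arm holds its last target. There are 200 camera calls.

## Task

The two white cruets have drained on the slanted wire rack. Set each one upright in the wooden stand, the large cruet in the wider cup and the small one in the narrower cup, lowering it gently until its tapered foot is felt to sit fully home, and let go. Do not drop or force them, and leave the pepper mill, the sauce bottle and the tin where they stand.

Things in the scene. Friction and masses are not known exactly. Their poses are not given: they have to be found in the camera images.
- large_cruet_centre (a point): Large plain white cruet, round; this point is on its axis half-way up (79 mm above the underside), z axis towards its neck. 158 mm high, about 420 g: flat underside 24 mm wide, straight cone out to the 72 mm wide body at 34 mm up, body to 82, shoulder to 108, neck 26 mm wide from 108 to 152, lip 34 mm wide on top. It starts leaning in the rack, axis 35 degrees from vertical, neck up towards the rack's -x side.
- large_cruet_foot (a point): Centre of the large cruet's underside, on its axis; same axes.
- small_cruet_centre (a point): Small plain white cruet, round; this point is on its axis half-way up (65 mm above the underside), z axis towards its neck. 130 mm high, about 260 g: flat underside 20 mm wide, straight cone out to the 56 mm wide body at 26 mm up, body to 62, shoulder to 84, neck 24 mm wide from 84 to 124, lip 31.0 mm wide on top. It starts leaning in the rack, axis 35 degrees from vertical, neck up towards the rack's -x side.
- small_cruet_foot (a point): Centre of the small cruet's underside, on its axis; same axes.
- large_cruet: The large cruet as a whole (origin on its axis 13 mm above the underside; z axis towards the neck). It balances 45 mm above the underside, so held by the neck it may swing in the grip.
- small_cruet: The small cruet as a whole (origin at the centre of its underside; z axis towards the neck). It balances 36 mm above the underside, so held by the neck it may swing in the grip.
- rack: Fixed draining rack of 8 mm steel wire with a grey sloping foot plate; origin on the worktop below its middle; 105 (x) by 170 (y) by 84 mm high. Two places, y = +58 and -58 mm, either cruet in either. Each cruet lies on two rails 36 mm apart that reach 72 mm up along it, its underside on the plate at the +x side, neck free. Take it out along its own axis, neck first.
- stand: Fixed wooden cruet stand: board 100 (x) by 220 (y) by 12 mm, origin on the worktop under its centre. Two dark conical cups stand on it, the wider at y = +57 mm, the narrower at y = -57 mm; between them at y = 0 a handle post of 7 mm wire, 143 mm high, with a loop 41 mm wide along y at the top.
- large_seat (a point): Home point in the wider cup: where the centre of the large cruet's underside comes to rest, 28 mm above the worktop. The cup's rim is 54 mm above the worktop and about 61 mm wide inside; its hollow slopes 55 degrees from level, matching the foot. z up, x and y as the stand's.
- small_seat (a point): Home point in the narrower cup: where the centre of the small cruet's underside comes to rest, 28 mm above the worktop. The cup's rim is 46 mm above the worktop and about 46 mm wide inside, same slope. z up, x and y as the stand's.
- mill_centre (a point): Bystander: wooden pepper mill standing loose near the rack, 58 mm in diameter and 170 mm high; this point is half-way up.
- sauce_centre (a point): Bystander: slim dark sauce bottle standing loose near an end of the stand, 56 mm in diameter and 214 mm high; this point is half-way up.
- tin_centre (a point): Bystander: short food tin standing loose near the rack, 76 mm in diameter and 58 mm high; this point is half-way up.
- microwave_handle (a point): Foremost point of the upright chrome handle bar of the microwave oven behind the work; the oven's front face lies 24 mm further in x and runs from y = -0.10 to 0.42, up to z = 0.28. Fixed.
Things that resemble listed ones, but are neither listed nor needed, are in the scene too. Leave any turquoise look-alike of the small_cruet alone.

How it is judged:
By the outcome, as a careful person would: the job done as asked, in the order asked, and still so for the second after the job is handed in, with the robot touching nothing.
It also fails if it takes over 70 s, if anything falls off the work surface, if the arm or the gripper's body presses on something with over 40 N, if the wrist force passes 120 N, or if a joint passes its speed limit or range.

## Working session

There is one attempt and no reset: what is moved stays moved. The work goes in short steps, Python scripts to look and compute and a shell command to move; the robot and the scene stay as the last step left them, time stands still between calls to the robot, and variables do not carry over. Pictures are saved under pics/ and viewed, at most 11 in all, crops included, and the job is handed in when it is done.

```bash
mkdir -p pics; python3 - <<'E'
from plant import *
import cv2,numpy as np
np.set_printoptions(precision=4,suppress=True)
for n in("side","top"):
    cv2.imwrite(f"pics/{n}0.png",grab_frame(n)); c=camera_info(n); print(n,c["intrinsics"],c["pose"])
s=state();print(s["t"],s["eef_pos"],s["ee_rot"])
E
```

```text
side [[442.9075   0.     321.4778]
 [  0.     442.9075 235.0288]
 [  0.       0.       1.    ]] [[-0.7779 -0.41    0.4763 -0.056 ]
 [-0.6283  0.4915 -0.6031  0.7876]
 [ 0.0132 -0.7683 -0.6399  0.9238]
 [ 0.      0.      0.      1.    ]]
top [[605.6066   0.     328.7205]
 [  0.     605.6066 237.8477]
 [  0.       0.       1.    ]] [[ 0.0034 -0.997   0.0771  0.4111]
 [-0.9999 -0.0023  0.0139  0.038 ]
 [-0.0137 -0.0772 -0.9969  1.6051]
 [ 0.      0.      0.      1.    ]]
0.1 [ 0.2681 -0.5639  0.221 ] [[-0.9032 -0.4292 -0.0009]
 [-0.4292  0.9032  0.0018]
 [ 0.0001  0.002  -1.    ]]
```

View pics/side0.png

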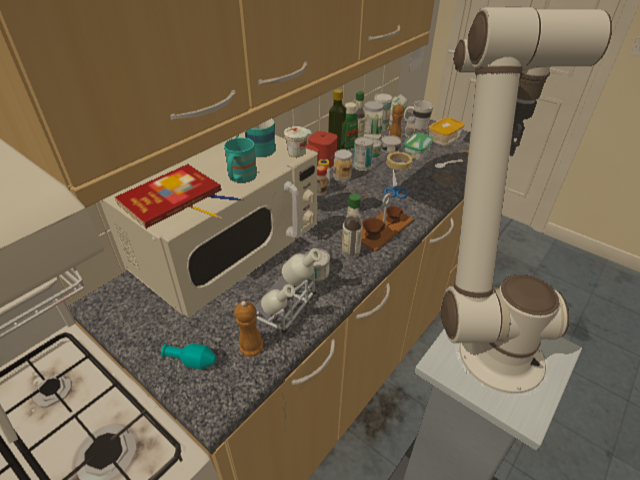

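View pics/top0.png

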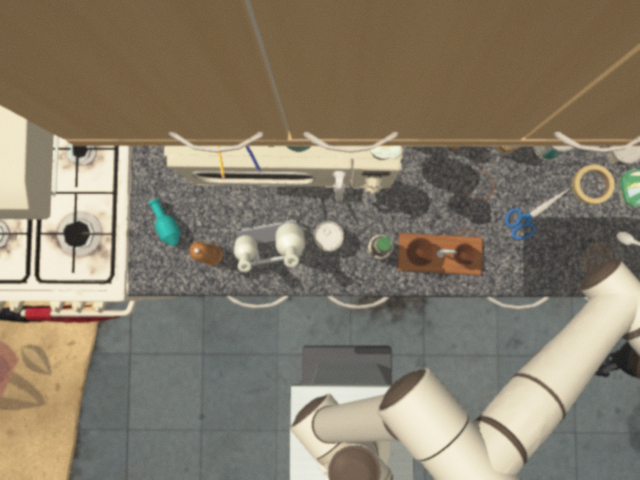

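The side view shows the white cruets on the rack: large at (298,268), small at (275,300). The turquoise look-alike is at (190,355). The mill is at (248,328), the tin at (320,264), the sauce bottle at (352,232), and the stand at (385,230). In the top view the large cruet is at (290,240) with its lip at (292,261), and the small one at (246,250) with its lip at (244,267). The stand's cups are at (420,250) and (465,250).

Things that could be mistaken for the cruets in the top view are the turquoise cruet (165,225), the tin (329,236), and the white pots on the microwave. I choose the two plain white ones on the rack and will check them in a crop.

```bash
python3 - <<'E'
import cv2,numpy as np
t=cv2.imread("pics/top0.png");s=cv2.imread("pics/side0.png")
a=cv2.resize(t[210:290,180:500],None,fx=2.5,fy=2.5,interpolation=cv2.INTER_CUBIC)
b=cv2.resize(s[185:365,220:420],None,fx=2.2,fy=2.2,interpolation=cv2.INTER_CUBIC)
o=np.zeros((600,800,3),np.uint8);o[:200]=a;o[202:202+b.shape[0],:b.shape[1]]=b
c=cv2.resize(s[240:330,250:335],None,fx=4,fy=4,interpolation=cv2.INTER_CUBIC);o[202:562,445:785]=c
cv2.imwrite("pics/crop.png",o)
E
```

```text
(no output)
```

View pics/crop.png

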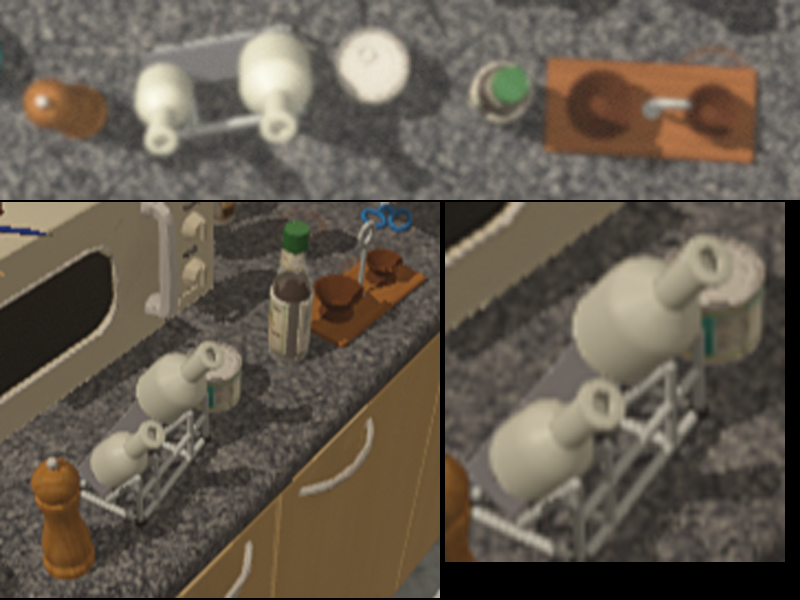

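The crop confirms two plain white cruets on the rack. In full-frame pixels the lips are at about (291,260) for the large and (244,265) for the small in the top view, and (317,255) and (290,289) in the side view. The wide cup is on the left (+y) of the stand. Next I measure them.

```bash
cat > h.py <<'E'
import numpy as np,cv2
from plant import *
from scipy.spatial.transform import Rotation as R
np.set_printoptions(precision=4,suppress=True)
def ray(n,p):
    c=camera_info(n);K=np.array(c["intrinsics"]);T=np.array(c["pose"])
    d=T[:3,:3]@np.linalg.solve(K,[*p,1]);return T[:3,3],d/np.linalg.norm(d)
def plane(n,p,z):
    o,d=ray(n,p);return o+d*(z-o[2])/d[2]
def tri(pt,ps):
    (a,u),(b,v)=ray("top",pt),ray("side",ps)
    s,t=np.linalg.lstsq(np.c_[u,-v],b-a,rcond=None)[0]
    return (a+s*u+b+t*v)/2,np.linalg.norm(a+s*u-b-t*v)
def pix(n,P):
    c=camera_info(n);T=np.linalg.inv(c["pose"]);q=np.array(c["intrinsics"])@(T[:3,:3]@P+T[:3,3]);return q[:2]/q[2]
def goal(P,M):  # turn first (in place), then shift in the goal tool axes
    s=state();A=np.array(s["ee_rot"]);w=R.from_matrix(A.T@M).as_rotvec()
    print("turn",w,"deg",np.degrees(np.linalg.norm(w)),"then shift",M.T@(P-np.array(s["eef_pos"])))
E
python3 - <<'E'
from h import *
t=cv2.imread("pics/top0.png");s=cv2.imread("pics/side0.png")
print("lips L",tri((291.2,259.6),(316.8,255)),"S",tri((244,265.2),(290,289.5)))
def blobs(im,roi,lo,hi,mn):
    x0,y0,x1,y1=roi;h=cv2.cvtColor(im[y0:y1,x0:x1],cv2.COLOR_BGR2HSV);m=cv2.inRange(h,lo,hi)
    cs=cv2.findContours(m,0,2)[0];return [c+[[x0,y0]] for c in cs if cv2.contourArea(c)>mn]
for c in blobs(t,(390,220,500,285),(0,90,50),(22,255,255),300):
    r=cv2.minAreaRect(c);B=[plane("top",p,.012)for p in cv2.boxPoints(r)];B=np.array(B)
    print("stand",r,B[:,:2].tolist(),B.mean(0),[np.linalg.norm(B[i]-B[i-1])for i in range(4)])
for nm,roi in(("topw",(226,225,312,275)),):
  for c in blobs(t,roi,(15,8,150),(50,90,255),60):print(nm,cv2.boundingRect(c),cv2.contourArea(c))
# front top rail/plate of rack from crop points
f=lambda x,y:(x/2.5+180,y/2.5+210)
print("rail",plane("top",f(185,132),.06),plane("top",f(262,119),.06))
print("plate top edge",plane("top",f(155,48),.03),plane("top",f(285,27),.03))
print("sauce base",plane("side",(352,250),0),tri(f(510,84),(354.5,198)))
print("mill top",tri(f(42,100),(244,304)))
print("tin top",tri(f(374,65),(319,259)))
# cup rims in top/side crops
print("cupW",plane("top",f(604,103),.054),"cupN",plane("top",f(715,108),.046))
g=lambda x,y:(x/2.2+220,(y-202)/2.2+185)
print("cupW side",plane("side",g(337,290),.054),"cupN",plane("side",g(383,262),.046))
print("handle",plane("top",(340,172),.2))
E
```

```text
lips L (array([0.4682, 0.1456, 0.1681]), np.float64(0.005128433790401532)) S (array([0.4555, 0.2614, 0.1451]), np.float64(0.004627510076970906))
stand ((439.7413330078125, 253.60345458984375), (84.2795181274414, 38.512855529785156), 2.642545223236084) [[0.4478393366961329, -0.11852600611874865], [0.5491558279369887, -0.12373336265065633], [0.5393874926775527, -0.3447653846154416], [0.43836045792438133, -0.33850126939209313]] [ 0.4937 -0.2314  0.012 ] [np.float64(0.22017939411976495), np.float64(0.10145022404809567), np.float64(0.22124776859345285), np.float64(0.101221049641613)]
topw (234, 235, 22, 37) 519.5
topw (271, 225, 33, 43) 863.0
rail [0.4663 0.2504 0.06  ] [0.4798 0.1717 0.06  ]
plate top edge [0.5552 0.2871 0.03  ] [0.5775 0.151  0.03  ]
sauce base [ 0.5119 -0.0874 -0.    ] (array([ 0.5059, -0.0701,  0.2105]), np.float64(0.00037817432889264))
mill top (array([0.4919, 0.3727, 0.1641]), np.float64(0.002203650853582715))
tin top (array([0.5335, 0.0557, 0.0514]), np.float64(0.006279562936206265))
cupW [ 0.4974 -0.1781  0.054 ] cupN [ 0.493  -0.2931  0.046 ]
cupW side [ 0.4969 -0.1756  0.054 ] cupN [ 0.4866 -0.2855  0.046 ]
handle [0.6749 0.0317 0.2   ]
```

Cross-checks:
- **Stand:** it measures 101 × 221 mm, yaw about −2.5°. Both views put the cups at about (0.4965, −0.1755) and (0.491, −0.289).
- **Rack:** yaw is about 9.7° from three cues.
- **Lips:** the height difference is 23 mm against 28 expected, which is fine for the approach.

The large cruet goes first.

```bash
python3 -m jog '[[1,-0.031,0.018,-0.012,0,0,0],[1,-0.031,0.018,-0.012,0,0,0],[1,-0.031,0.018,-0.012,0,0,0],[1,-0.031,0.018,-0.012,0,0,0],[1,-0.031,0.018,-0.012,0,0,0],[1,-0.031,0.018,-0.012,0,0,0],[1,-0.031,0.018,-0.012,0,0,0],[1,-0.031,0.018,-0.012,0,0,0],[1,-0.031,0.018,-0.012,0,0,0],[1,0,0,0,0,0,0]]' 60
cat >> h.py <<'E'
th,yw=np.radians(35),np.radians(9.7)
a=R.from_euler("z",yw).apply([-np.sin(th),0,np.cos(th)])
yr=np.array([-np.sin(yw),np.cos(yw),0])
MG=np.c_[np.cross(yr,-a),yr,-a]
LIP=dict(L=np.array([.4682,.1456,.1681]),S=np.array([.4555,.2614,.1451]))
E
python3 - <<'E'
from h import *
s=state();print(s["eef_pos"],s["joint_pos"])
goal(LIP["L"]+.08*a,MG)
E
```

```text
t: 0.93
eef_pos: [0.4542, -0.2949, 0.3323]
ee_rot: [[-0.901, -0.435, 0.005], [-0.435, 0.901, -0.001], [-0.004, -0.003, -1.0]]
force: [-0.4, -0.1, -0.5]
grip_width: 0.997
grip_force: 0.0
[ 0.4542 -0.2949  0.3323] [-0.2763  0.1802 -0.0035 -0.0001 -1.3822 -0.8446]
turn [ 0.0831 -0.6026  0.2725] deg 38.191041392180324 then shift [0.0221 0.4318 0.105 ]
```

```bash
python3 -m jog '[[1,0,0,0,0.0139,-0.1004,0.0454],[1,0,0,0,0.0139,-0.1004,0.0454],[1,0,0,0,0.0139,-0.1004,0.0454],[1,0,0,0,0.0139,-0.1004,0.0454],[1,0,0,0,0.0139,-0.1004,0.0454],[1,0,0,0,0.0139,-0.1004,0.0454],[1,0.002,0.036,0.004,0,0,0],[1,0.002,0.036,0.004,0,0,0],[1,0.002,0.036,0.004,0,0,0],[1,0.002,0.036,0.004,0,0,0],[1,0.002,0.036,0.004,0,0,0],[1,0.002,0.036,0.004,0,0,0],[1,0.002,0.036,0.004,0,0,0],[1,0.002,0.036,0.004,0,0,0],[1,0.002,0.036,0.004,0,0,0],[1,0.002,0.036,0.004,0,0,0],[1,0.002,0.036,0.004,0,0,0],[1,0.002,0.036,0.004,0,0,0],[1,0,0,0,0,0,0],[1,0,0,0,0,0,0]]'
python3 - <<'E'
from h import *
s=state();print(s["eef_pos"],s["joint_pos"])
goal(LIP["L"]+.08*a,MG)
t=grab_frame("top");d=grab_frame("side");cv2.imwrite("pics/t1.png",t);cv2.imwrite("pics/s1.png",d)
o=np.zeros((480,800,3),np.uint8);o[:480,:480]=cv2.resize(d[200:340,220:360],(480,480));o[:320,480:]=cv2.resize(t[195:295,225:325],(320,320))
cv2.imwrite("pics/c1.png",o)
E
```

```text
t: 2.6
eef_pos: [0.397, 0.07, 0.2826]
ee_rot: [[-0.818, -0.162, 0.552], [-0.135, 0.987, 0.088], [-0.559, -0.002, -0.829]]
force: [-0.2, 0.2, -0.5]
grip_width: 1.001
grip_force: 0.0
[0.397  0.07   0.2826] [ 0.7845 -0.3905 -0.9504  0.6158 -0.602  -2.6343]
turn [-0.0058 -0.0181 -0.0044] deg 1.116164194361813 then shift [-0.0023  0.0625  0.0613]
```

View pics/c1.png

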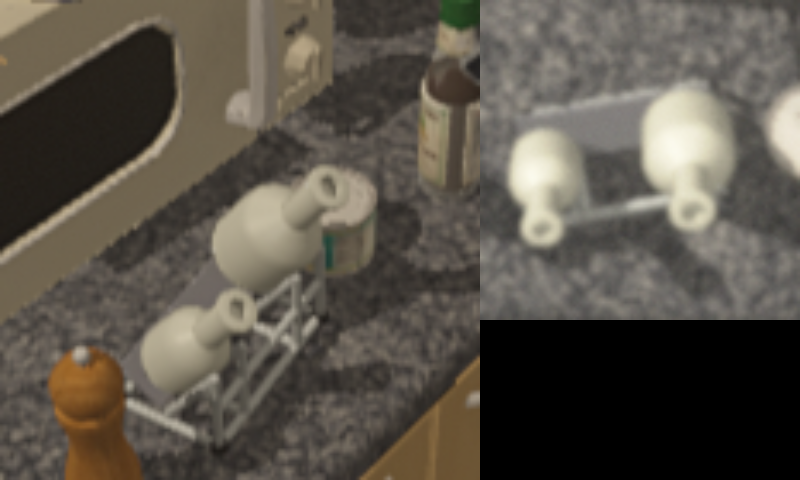

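The crop shows the large lip centre at about (314.2, 254.5) in the side view and (291.3, 260.6) in the top. The small lip is at (288.8, 291.0) and (244.4, 266.6). The scene is undisturbed.

```bash
python3 -m jog '[[1,0,0.0104,0.0102,0,0,0],[1,0,0.0104,0.0102,0,0,0],[1,0,0.0104,0.0102,0,0,0],[1,0,0.0104,0.0102,0,0,0],[1,0,0.0104,0.0102,0,0,0],[1,0,0.0104,0.0102,0,0,0],[1,0,0,0,0,0,0],[1,0,0,0,0,0,0]]'
python3 - <<'E'
from h import *
s=state();print(s["eef_pos"],s["joint_pos"])
for n,p,q in(("L",(291.1,260.4),(314,254.3)),("S",(244.2,266.3),(288.6,290.8))):
    print(n,tri(p,q))
goal(LIP["L"]+.08*a,MG)
E
```

```text
t: 3.37
eef_pos: [0.4225, 0.1333, 0.2322]
ee_rot: [[-0.82, -0.152, 0.552], [-0.127, 0.988, 0.083], [-0.559, -0.002, -0.829]]
force: [-0.5, -0.3, 0.8]
grip_width: 1.001
grip_force: 0.0
[0.4225 0.1333 0.2322] [ 0.7317 -0.2141 -1.0551  0.9819 -0.3786 -3.0145]
L (array([0.4697, 0.1481, 0.1707]), np.float64(0.0035159145294831533))
S (array([0.4551, 0.263 , 0.1417]), np.float64(0.0007349664518523774))
turn [-0.0114 -0.0182 -0.0126] deg 1.4242980502531435 then shift [-0.0018  0.0044 -0.0005]
```

Joint 6 is close to its limit, so I take the equivalent half-turn grasp.

```bash
python3 -m jog '[[1,0,0,0,0,0,-0.12],[1,0,0,0,0,0,-0.12],[1,0,0,0,0,0,-0.12],[1,0,0,0,0,0,-0.12],[1,0,0,0,0,0,-0.12],[1,0,0,0,0,0,-0.12],[1,0,0,0,0,0,-0.12],[1,0,0,0,0,0,-0.12],[1,0,0,0,0,0,-0.12],[1,0,0,0,0,0,-0.12],[1,0,0,0,0,0,-0.12],[1,0,0,0,0,0,-0.12],[1,0,0,0,0,0,-0.12],[1,0,0,0,0,0,-0.12],[1,0,0,0,0,0,-0.12],[1,0,0,0,0,0,-0.12],[1,0,0,0,0,0,-0.12],[1,0,0,0,0,0,-0.12],[1,0,0,0,0,0,-0.12],[1,0,0,0,0,0,-0.12]]' | head -1
python3 -m jog '[[1,0,0,0,0,0,-0.12],[1,0,0,0,0,0,-0.12],[1,0,0,0,0,0,-0.12],[1,0,0,0,0,0,-0.12],[1,0,0,0,0,0,-0.12],[1,0,0,0,0,0,-0.12],[1,0,0,0,0,0,0]]'
cat >> h.py <<'E'
LIP=dict(L=np.array([.469,.1469,.1694]),S=np.array([.4553,.2622,.1434]))
MG=MG@np.diag([-1,-1,1])
E
python3 - <<'E'
from h import *
s=state();print(s["eef_pos"],s["joint_pos"])
goal(LIP["L"]+.04*a,MG)
goal(LIP["L"]-.03*a,MG)
E
```

```text
t: 5.03
t: 5.62
eef_pos: [0.4222, 0.1345, 0.2337]
ee_rot: [[0.821, 0.138, 0.554], [0.108, -0.99, 0.087], [0.561, -0.011, -0.828]]
force: [-0.2, -0.7, 0.5]
grip_width: 1.001
grip_force: 0.0
[0.4222 0.1345 0.2337] [ 0.7342 -0.2172 -1.0545  0.9818 -0.3784  0.1071]
turn [ 0.0083  0.015  -0.0318] deg 2.070709267831538 then shift [ 0.0026 -0.0044  0.0404]
turn [ 0.0083  0.015  -0.0318] deg 2.070709267831538 then shift [ 0.0026 -0.0044  0.1104]
```

```bash
python3 -m jog '[[1,0,0,0,0.0083,0.015,-0.032],[1,0.0013,-0.0022,0.02,0,0,0],[1,0.0013,-0.0022,0.02,0,0,0],[1,0,0,0.02,0,0,0],[1,0,0,0.015,0,0,0],[1,0,0,0,0,0,0],[1,0,0,0,0,0,0]]'
python3 - <<'E'
from h import *
s=state();print(s["eef_pos"],s["joint_pos"])
goal(LIP["L"]-.03*a,MG)
t=grab_frame("top");d=grab_frame("side");cv2.imwrite("pics/t2.png",t);cv2.imwrite("pics/s2.png",d)
o=np.zeros((480,800,3),np.uint8);o[:480,:480]=cv2.resize(d[200:340,220:360],(480,480));o[:320,480:]=cv2.resize(t[195:295,225:325],(320,320))
cv2.imwrite("pics/c2.png",o)
E
```

```text
t: 6.2
eef_pos: [0.4638, 0.1505, 0.1985]
ee_rot: [[0.826, 0.159, 0.54], [0.138, -0.987, 0.08], [0.546, 0.008, -0.838]]
force: [0.3, 0.6, 0.1]
grip_width: 1.0
grip_force: 0.0
[0.4638 0.1505 0.1985] [ 0.4434 -0.0692 -1.0679  1.4828 -0.161  -0.146 ]
turn [ 0.0123  0.033  -0.0032] deg 2.0243995798478207 then shift [-0.013   0.0044  0.0564]
```

View pics/c2.png

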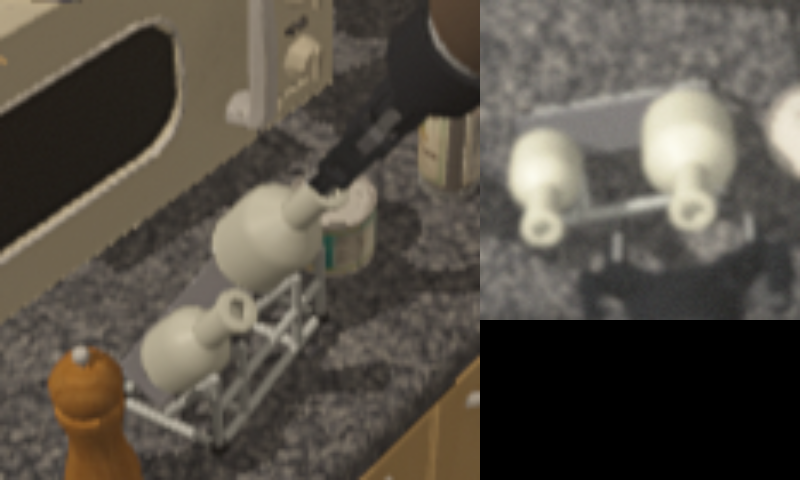

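The 35° tilt presses joints 3 and 5 against their limits. The crop shows the lip and both fingers clear, with the gripper just above the large neck. I will grasp at 15° tilt instead, so the pads cross the neck at 20°, and make up the rest at the stand.

```bash
cat >> h.py <<'E'
def MT(deg,yaw=9.7):  # tool tilted outward by deg in the vertical plane of heading yaw; y = -(left)
    t,w=np.radians(deg),np.radians(yaw)
    z=np.array([np.sin(t)*np.cos(w),np.sin(t)*np.sin(w),-np.cos(t)]);y=np.array([np.sin(w),-np.cos(w),0])
    return np.c_[np.cross(y,z),y,z]
def J():
    s=state();print(s["t"],s["eef_pos"],s["joint_pos"],"F",s["force"],s["grip_width"],s["grip_force"])
E
python3 - <<'E'
from h import *
goal(LIP["L"]+.03*a,MT(15))
E
```

```text
turn [ 0.0103 -0.3171 -0.0029] deg 18.181290421187658 then shift [-0.0133  0.0055  0.0017]
```

```bash
python3 -m jog '[[1,0,0,-0.005,0.002,-0.0634,0],[1,0,0,-0.005,0.002,-0.0634,0],[1,0,0,-0.005,0.002,-0.0634,0],[1,0,0,-0.005,0.002,-0.0634,0],[1,0,0,-0.005,0.002,-0.0634,0],[1,0,0,0,0,0,0],[1,0,0,0,0,0,0],[1,0,0,0,0,0,0]]'
python3 - <<'E'
from h import *
J()
goal(LIP["L"]+.03*a,MT(15))
goal(LIP["L"]-.029*a,MT(15))
E
```

```text
t: 6.97
eef_pos: [0.4796, 0.1398, 0.2267]
ee_rot: [[0.884, 0.144, 0.444], [0.141, -0.989, 0.04], [0.445, 0.027, -0.895]]
force: [-1.0, -0.5, 0.1]
grip_width: 0.999
grip_force: 0.0
6.9667 [0.4796 0.1398 0.2267] [ 0.731  -0.0488 -0.7971  0.5742 -0.5138  0.5296] F [-1.0272 -0.5178  0.0949] 0.9986940577858365 0.0
turn [ 0.0344 -0.1995 -0.0139] deg 11.627814283357123 then shift [-0.034  -0.0088  0.0248]
turn [ 0.0344 -0.1995 -0.0139] deg 11.627814283357123 then shift [-0.0138 -0.0088  0.0802]
```

```bash
python3 -m jog '[[1,0,0,-0.005,0.011,-0.066,-0.005],[1,0,0,-0.005,0.011,-0.066,-0.005],[1,0,0,-0.005,0.011,-0.066,-0.005],[1,0,0,0,0,0,0],[1,0,0,0,0,0,0],[1,0,0,0,0,0,0],[1,0,0,0,0,0,0]]'
python3 - <<'E'
from h import *
J()
goal(LIP["L"]+.03*a,MT(15))
goal(LIP["L"]-.029*a,MT(15))
E
```

```text
t: 7.55
eef_pos: [0.4731, 0.1376, 0.2392]
ee_rot: [[0.953, 0.167, 0.255], [0.162, -0.986, 0.04], [0.258, 0.003, -0.966]]
force: [1.1, -0.1, 0.4]
grip_width: 1.003
grip_force: 0.0
7.55 [0.4731 0.1376 0.2392] [ 0.6961  0.0098 -0.5239  0.182  -0.8205  0.9329] F [ 1.0605 -0.1183  0.3625] 1.0025870082474104 0.0
turn [ 0.0033  0.0012 -0.0008] deg 0.20720121643095926 then shift [-0.0307 -0.0099  0.0385]
turn [ 0.0033  0.0012 -0.0008] deg 0.20720121643095926 then shift [-0.0105 -0.0099  0.094 ]
```

```bash
python3 -m jog '[[1,-0.0155,-0.005,0.01,0,0,0],[1,-0.0155,-0.005,0.01,0,0,0],[1,0,0,0.018,0,0,0],[1,0.005,0,0.0138,0,0,0],[1,0.005,0,0.0138,0,0,0],[1,0.005,0,0.0138,0,0,0],[1,0.005,0,0.0138,0,0,0],[1,0,0,0,0,0,0],[1,0,0,0,0,0,0],[1,0,0,0,0,0,0]]'
python3 - <<'E'
from h import *
J()
goal(LIP["L"]-.029*a,MT(15))
t=grab_frame("top");d=grab_frame("side");cv2.imwrite("pics/t3.png",t);cv2.imwrite("pics/s3.png",d)
o=np.zeros((480,800,3),np.uint8);o[:480,:480]=cv2.resize(d[200:320,250:370],(480,480));o[:320,480:]=cv2.resize(t[205:285,250:330],(320,320))
cv2.imwrite("pics/c3.png",o)
E
```

```text
t: 8.38
eef_pos: [0.4855, 0.1509, 0.1479]
ee_rot: [[0.952, 0.168, 0.256], [0.162, -0.986, 0.043], [0.259, 0.001, -0.966]]
force: [-0.3, -0.4, 0.8]
grip_width: 1.003
grip_force: 0.0
8.3833 [0.4855 0.1509 0.1479] [ 0.6951  0.1403 -0.6614  0.2508 -0.5558  0.8451] F [-0.3489 -0.3915  0.7523] 1.002686282329578 0.0
turn [ 0.0011 -0.0003 -0.0004] deg 0.06832863780153804 then shift [-0.0009  0.0012  0.0022]
```

View pics/c3.png

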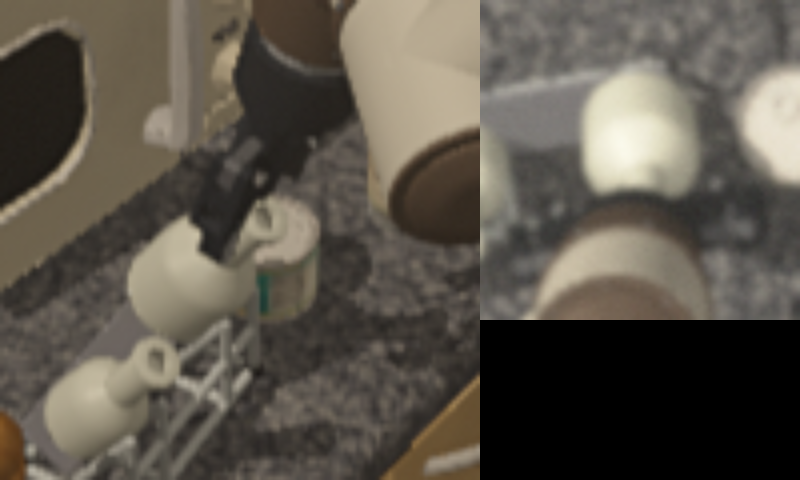

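The fingers straddle the large neck just above the shoulder, with the lip visible at (265,225) in the crop. I close the gripper.

```bash
python3 -m jog '[[-1,0,0,0,0,0,0],[-1,0,0,0,0,0,0],[-1,0,0,0,0,0,0],[-1,0,0,0,0,0,0],[-1,0,0,0,0,0,0],[-1,0,0,0,0,0,0],[-1,0,0,0,0,0,0],[-1,0,0,0,0,0,0],[-1,0,0,0,0,0,0],[-1,0,0,0,0,0,0]]' 90
```

```text
t: 9.32
eef_pos: [0.4861, 0.1511, 0.1486]
ee_rot: [[0.952, 0.168, 0.256], [0.162, -0.986, 0.043], [0.26, 0.001, -0.966]]
force: [-4.4, -0.8, 6.1]
grip_width: 0.339
grip_force: 88.2
```

```bash
python3 -m jog '[[-1,-0.0015,0,-0.004,0,0,0],[-1,-0.0015,0,-0.004,0,0,0],[-1,-0.0029,0,-0.008,0,0,0],[-1,-0.0029,0,-0.008,0,0,0],[-1,-0.0029,0,-0.008,0,0,0],[-1,-0.0029,0,-0.008,0,0,0],[-1,-0.0029,0,-0.008,0,0,0],[-1,-0.0029,0,-0.008,0,0,0],[-1,-0.0029,0,-0.008,0,0,0],[-1,-0.0029,0,-0.008,0,0,0],[-1,-0.0029,0,-0.008,0,0,0],[-1,-0.0029,0,-0.008,0,0,0],[-1,-0.0029,0,-0.008,0,0,0],[-1,0,0,0,0,0,0],[-1,0,0,0,0,0,0]]'
python3 - <<'E'
from h import *
J();goal(np.array([.45,.10,.32]),MT(-20,0))
E
```

```text
t: 10.57
eef_pos: [0.4281, 0.1417, 0.2319]
ee_rot: [[0.952, 0.168, 0.256], [0.162, -0.986, 0.044], [0.26, -0.0, -0.966]]
force: [0.2, 0.0, -6.4]
grip_width: 0.336
grip_force: 89.1
10.5667 [0.4281 0.1417 0.2319] [ 0.7849 -0.0658 -0.6258  0.2093 -0.8054  0.8247] F [ 0.2253  0.0251 -6.411 ] 0.3364922914537528 89.12895441055298
turn [ 0.0069 -0.6104  0.1711] deg 36.32294174061745 then shift [-0.0096  0.0417 -0.0903]
```

```bash
python3 -m jog '[[-1,0.0065,0,-0.024,0,0,0],[-1,0.0065,0,-0.024,0,0,0],[-1,0.0065,0,-0.024,0,0,0],[-1,0.0065,0,-0.024,0,0,0],[-1,0.0065,0,-0.024,0,0,0],[-1,0.0065,0,-0.024,0,0,0],[-1,0.0065,0,-0.024,0,0,0],[-1,0,0,0,0,-0.07,0],[-1,0,0,0,0,-0.09,0],[-1,0,0,0,0,-0.09,0],[-1,0,0,0,0,-0.09,0],[-1,0,0,0,0,-0.09,0],[-1,0,0,0,0,-0.09,0],[-1,0,0,0,0,-0.09,0],[-1,0,0,0,0,0,0],[-1,0,0,0,0,0,0]]'
python3 - <<'E'
from h import *
J();goal(np.array([.4965,-.1755,.40]),MT(-20,9.7));goal(np.array([.4965,-.1755,.40]),MT(-20,-80))
E
```

```text
t: 11.9
eef_pos: [0.4304, 0.1422, 0.4034]
ee_rot: [[0.927, 0.166, -0.337], [0.156, -0.986, -0.058], [-0.342, 0.001, -0.94]]
force: [-0.7, -0.3, -4.6]
grip_width: 0.341
grip_force: 91.2
11.9 [0.4304 0.1422 0.4034] [ 0.5792  0.2004  0.2017 -0.1434 -1.891   1.135 ] F [-0.7071 -0.3447 -4.6089] 0.3410599628575926 91.18049383163452
turn [ 0.0006 -0.0004 -0.0027] deg 0.15842085872389053 then shift [ 0.0121  0.3243 -0.0008]
turn [ 0.5354 -0.0014  1.4687] deg 89.56668740580544 then shift [ 0.306  -0.01   -0.1078]
```

```bash
python3 -m jog '[[-1,0.0013,0.036,0,0,0,0],[-1,0.0013,0.036,0,0,0,0],[-1,0.0013,0.036,0,0,0,0],[-1,0.0013,0.036,0,0,0,0],[-1,0.0013,0.036,0,0,0,0],[-1,0.0013,0.036,0,0,0,0],[-1,0.0013,0.036,0,0,0,0],[-1,0.0013,0.036,0,0,0,0],[-1,0.0013,0.036,0,0,0,0],[-1,0,0,0,0.0382,0,0.105],[-1,0,0,0,0.0382,0,0.105],[-1,0,0,0,0.0382,0,0.105],[-1,0,0,0,0.0382,0,0.105],[-1,0,0,0,0.0382,0,0.105],[-1,0,0,0,0.0382,0,0.105],[-1,0,0,0,0.0382,0,0.105]]'
python3 -m jog '[[-1,0,0,0,0.0382,0,0.105],[-1,0,0,0,0.0382,0,0.105],[-1,0,0,0,0.0382,0,0.105],[-1,0,0,0,0.0382,0,0.105],[-1,0,0,0,0.0382,0,0.105],[-1,0,0,0,0.0382,0,0.105],[-1,0,0,0,0.0382,0,0.105],[-1,0,0,0,0,0,0],[-1,0,0,0,0,0,0],[-1,0,0,0,0,0,0]]' |head -1
python3 - <<'E'
from h import *
J();goal(np.array([.4965,-.1755,.30]),MT(-20,-80))
t=grab_frame("top");d=grab_frame("side");cv2.imwrite("pics/t4.png",t);cv2.imwrite("pics/s4.png",d)
o=np.zeros((480,800,3),np.uint8);o[:480,:480]=cv2.resize(d[90:270,320:500],(480,480));o[:320,480:]=cv2.resize(t[190:310,370:490],(320,320))
cv2.imwrite("pics/c4.png",o)
E
```

```text
t: 13.23
eef_pos: [0.4939, -0.1758, 0.4025]
ee_rot: [[0.767, -0.58, -0.274], [-0.546, -0.814, 0.196], [-0.337, -0.001, -0.942]]
force: [-0.3, -0.4, -5.3]
grip_width: 0.335
grip_force: 91.6
t: 14.07
14.0667 [ 0.4936 -0.1757  0.4021] [-0.2358  0.2465  0.3254 -0.3251 -1.7809  0.3664] F [-0.2928 -0.3235 -4.7145] 0.3391644262946615 91.68720960617065
turn [-0.001  -0.002   0.0036] deg 0.24036329502398077 then shift [ 0.0352 -0.0029  0.0959]
```

View pics/c4.png

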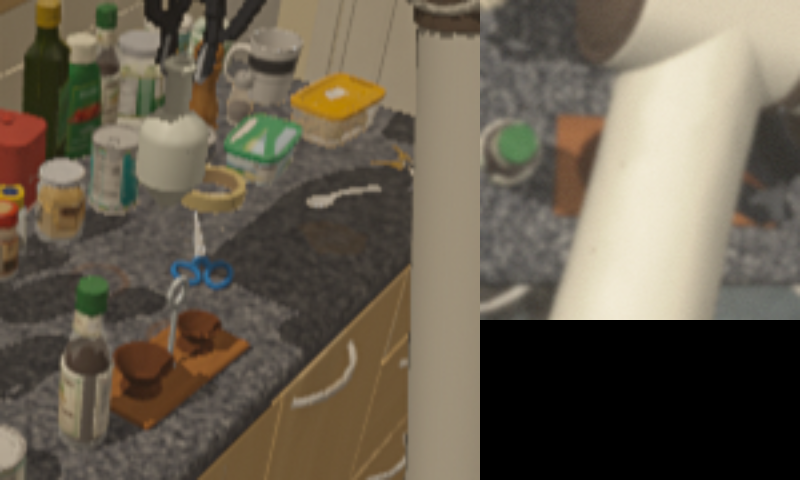

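The crop shows the stand clear, with the wide cup at (143,357) and the handle at (178,300). The held cruet is at about (172,150), hanging under the gripper. I check its tilt numerically.

```bash
python3 - <<'E'
from h import *
d=cv2.imread("pics/s4.png");s=state();P=np.array(s["eef_pos"])
for h in(0,10,34,60,82,108,129):print(h,pix("side",P+[0,0,(h-129)/1e3]))
hs=cv2.cvtColor(d,cv2.COLOR_BGR2HSV);m=cv2.inRange(hs,(15,3,90),(50,70,255))
for r in range(118,168,3):
    row=np.flatnonzero(m[r,355:415])+355
    runs=[g for g in np.split(row,np.flatnonzero(np.diff(row)>1)+1) if len(g)>3]
    print(r,[(int(g[0]),int(g[-1])) for g in runs], end=" | ")
E
```

```text
0 [380.8067 165.2681]
10 [381.1563 162.1964]
34 [382.01   154.6949]
60 [382.9591 146.3554]
82 [383.7826 139.1193]
108 [384.781  130.3469]
129 [385.6079 123.0805]
118 [(358, 364), (383, 391), (402, 414)] | 121 [(365, 371), (373, 376), (381, 391), (408, 414)] | 124 [(365, 371), (381, 391), (403, 414)] | 127 [(365, 370), (382, 390), (406, 414)] | 130 [(364, 370), (380, 390), (402, 413)] | 133 [(374, 393), (402, 408)] | 136 [(359, 396), (406, 409), (411, 414)] | 139 [(355, 403), (408, 412)] | 142 [(355, 400)] | 145 [(359, 397)] | 148 [(355, 365), (370, 397)] | 151 [(355, 365), (371, 396), (407, 414)] | 154 [(355, 365), (370, 396)] | 157 [(355, 365), (372, 395)] | 160 [(355, 364), (373, 394)] | 163 [(355, 364), (376, 388)] | 166 [(355, 365), (379, 386)] |
```

The cruet is upright to within about 2° and the foot is within 3 mm of below the TCP. Next I go down to just above the cup.

```bash
python3 - <<'E'
from h import *
goal(np.array([.4975,-.174,.195]),MT(-20,-80))
print(np.array(state()["ee_rot"]).T@[0,0,-.001],np.array(state()["ee_rot"]).T)
E
```

```text
turn [-0.     -0.001   0.0025] deg 0.15393627540973576 then shift [ 0.0697 -0.0037  0.1944]
[0.0003 0.     0.0009] [[ 0.1657 -0.9253 -0.3411]
 [-0.9844 -0.1759 -0.0009]
 [-0.0592  0.3359 -0.94  ]]
```

```bash
python3 -m jog '[[-1,0.0058,-0.0003,0.0162,0,0,0],[-1,0.0058,-0.0003,0.0162,0,0,0],[-1,0.0058,-0.0003,0.0162,0,0,0],[-1,0.0058,-0.0003,0.0162,0,0,0],[-1,0.0058,-0.0003,0.0162,0,0,0],[-1,0.0058,-0.0003,0.0162,0,0,0],[-1,0.0058,-0.0003,0.0162,0,0,0],[-1,0.0058,-0.0003,0.0162,0,0,0],[-1,0.0058,-0.0003,0.0162,0,0,0],[-1,0.0058,-0.0003,0.0162,0,0,0],[-1,0.0058,-0.0003,0.0162,0,0,0],[-1,0.0058,-0.0003,0.0162,0,0,0],[-1,0,0,0,0,0,0],[-1,0,0,0,0,0,0],[-1,0,0,0,0,0,0]]'
python3 - <<'E'
from h import *
J();goal(np.array([.4975,-.174,.195]),MT(-20,-80))
d=grab_frame("side");cv2.imwrite("pics/s5.png",d);t=grab_frame("top");cv2.imwrite("pics/t5.png",t)
o=np.zeros((480,800,3),np.uint8);o[:480,:480]=cv2.resize(d[140:260,320:440],(480,480));o[:320,480:]=cv2.resize(t[200:300,380:480],(320,320))
cv2.imwrite("pics/c5.png",o)
E
```

```text
t: 15.42
eef_pos: [0.4982, -0.1746, 0.196]
ee_rot: [[0.165, -0.985, -0.057], [-0.926, -0.175, 0.335], [-0.34, -0.002, -0.94]]
force: [0.1, -0.1, -5.2]
grip_width: 0.339
grip_force: 91.5
15.4167 [ 0.4982 -0.1746  0.196 ] [-0.2323  0.3514 -0.0342 -0.3275 -1.3384  0.5093] F [ 0.0718 -0.14   -5.1878] 0.3393043480712664 91.53037905693054
turn [-0.0016 -0.0019  0.002 ] deg 0.185289865190619 then shift [-0.0003  0.0006  0.0012]
```

View pics/c5.png

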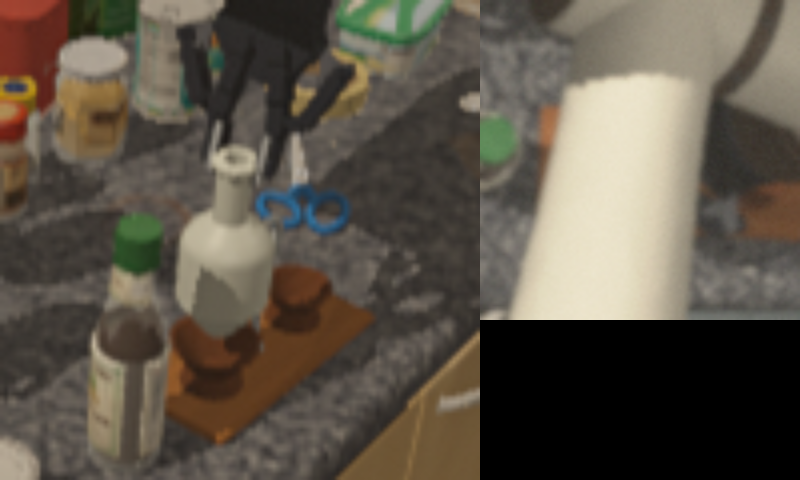

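The cruet hangs upright over the wide cup, its foot at about (221,332) in the crop and the cup centre near (213,340). The handle and sauce bottle are clear, so I lower slowly.

```bash
python3 -m jog '[[-1,0.002,0,0.0056,0,0,0],[-1,0.002,0,0.0056,0,0,0],[-1,0.002,0,0.0056,0,0,0],[-1,0.002,0,0.0056,0,0,0],[-1,0.0014,0,0.0038,0,0,0],[-1,0.0007,0,0.0019,0,0,0],[-1,0,0,0,0,0,0],[-1,0,0,0,0,0,0]]'
```

```text
t: 16.18
eef_pos: [0.4975, -0.1743, 0.1652]
ee_rot: [[0.164, -0.985, -0.059], [-0.926, -0.174, 0.336], [-0.341, -0.001, -0.94]]
force: [0.8, -0.4, -4.9]
grip_width: 0.339
grip_force: 91.7
```

```bash
python3 -m jog '[[-1,0.0007,0,0.0019,0,0,0],[-1,0.0007,0,0.0019,0,0,0],[-1,0,0,0,0,0,0],[-1,0,0,0,0,0,0]]'|grep -E "pos|force"; python3 -m jog '[[-1,0.0005,0,0.0014,0,0,0],[-1,0.0005,0,0.0014,0,0,0],[-1,0,0,0,0,0,0],[-1,0,0,0,0,0,0]]'|grep -E "pos|force"
```

```text
eef_pos: [0.4973, -0.1742, 0.1612]
force: [0.5, 0.8, -5.4]
grip_force: 91.7
eef_pos: [0.4981, -0.1743, 0.1586]
force: [1.2, -1.0, -3.5]
grip_force: 91.8
```

```bash
for i in 1 2; do python3 -m jog '[[-1,0.0004,0,0.0012,0,0,0],[-1,0,0,0,0,0,0],[-1,0,0,0,0,0,0]]'|grep -E "pos|^force"; done
```

```text
eef_pos: [0.4982, -0.1744, 0.1579]
force: [1.7, 1.0, 0.8]
eef_pos: [0.4983, -0.1746, 0.1577]
force: [2.2, -0.3, 6.6]
```

Firm vertical contact (about 11 N) at the expected height, with hardly any side force, so the foot is seated. I ease the grip first, then open.

```bash
python3 -m jog '[[-1,0,0,0,0,0,0],[-1,0,0,0,0,0,0],[-1,0,0,0,0,0,0]]' 20|grep -E "pos|force"; python3 -m jog '[[-0.2,0,0,0,0,0,0],[-0.1,0,0,0,0,0,0],[0,0,0,0,0,0,0],[0.2,0,0,0,0,0,0],[0.4,0,0,0,0,0,0],[0.5,0,0,0,0,0,0],[0.5,0,0,0,0,0,0],[0.5,0,0,0,0,0,0]]'
python3 - <<'E'
from h import *
d=grab_frame("side");cv2.imwrite("pics/s6.png",d)
hs=cv2.cvtColor(d,cv2.COLOR_BGR2HSV);m=cv2.inRange(hs,(15,3,90),(50,70,255))
S=np.array([.4965,-.1755,.028])
for h in(40,60,82,108,130,158):
    p=pix("side",S+[0,0,h/1e3]);r=int(round(p[1]));row=np.flatnonzero(m[r,340:420])+340
    print(h,p,[(int(g[0]),int(g[-1])) for g in np.split(row,np.flatnonzero(np.diff(row)>1)+1) if len(g)>3])
E
```

```text
eef_pos: [0.4983, -0.1746, 0.1578]
force: [0.9, 0.6, 7.3]
grip_force: 92.2
t: 18.27
eef_pos: [0.4973, -0.1741, 0.1556]
ee_rot: [[0.164, -0.985, -0.059], [-0.925, -0.174, 0.336], [-0.342, -0.001, -0.94]]
force: [0.3, -0.2, 0.2]
grip_width: 0.746
grip_force: 0.0
40 [373.6738 221.5746] [(360, 385), (415, 419)]
60 [374.2431 216.5135] [(358, 385)]
82 [374.8816 210.8366] [(344, 347), (351, 358), (363, 386)]
108 [375.6534 203.9746] [(366, 383), (400, 405)]
130 [376.3215 198.0347] [(372, 381), (387, 391)]
158 [377.1925 190.291 ] [(370, 383)]
```

The large cruet stands upright: its midlines match the seat axis to about 1 px at all heights, and there is no force left on the tool. I retreat and go for the small one.

```bash
python3 -m jog '[[0.5,0,0,-0.01,0,0,0],[0.5,0,0,-0.02,0,0,0],[0.5,0,0,-0.025,0,0,0],[0.5,0,0,-0.03,0,0,0],[0.5,0,0,-0.03,0,0,0],[0.5,0,0,-0.03,0,0,0],[0.5,0,0,-0.03,0,0,0],[0.5,0,0,-0.03,0,0,0],[0.5,0,0,0,0,0,0]]'
python3 - <<'E'
from h import *
J();goal(LIP["S"]+.06*a+[0,0,.1],MT(15))
E
```

```text
t: 19.07
eef_pos: [0.5108, -0.2462, 0.3553]
ee_rot: [[0.166, -0.985, -0.048], [-0.928, -0.172, 0.329], [-0.333, -0.01, -0.943]]
force: [-0.8, -1.2, 1.0]
grip_width: 0.749
grip_force: 0.0
19.0667 [ 0.5108 -0.2462  0.3553] [-0.3395  0.3421  0.3412 -0.3028 -1.7257  0.491 ] F [-0.7769 -1.225   0.9765] 0.7492702827853374 0.0
turn [-0.0694  0.4637 -1.5841] deg 94.65153448097043 then shift [-0.0196 -0.5105  0.0597]
```

```bash
python3 -m jog '[[0.5,0,0,0,-0.0046,0.031,-0.1056],[0.5,0,0,0,-0.0046,0.031,-0.1056],[0.5,0,0,0,-0.0046,0.031,-0.1056],[0.5,0,0,0,-0.0046,0.031,-0.1056],[0.5,0,0,0,-0.0046,0.031,-0.1056],[0.5,0,0,0,-0.0046,0.031,-0.1056],[0.5,0,0,0,-0.0046,0.031,-0.1056],[0.5,0,0,0,-0.0046,0.031,-0.1056],[0.5,0,0,0,-0.0046,0.031,-0.1056],[0.5,0,0,0,-0.0046,0.031,-0.1056],[0.5,0,0,0,-0.0046,0.031,-0.1056],[0.5,0,0,0,-0.0046,0.031,-0.1056],[0.5,0,0,0,-0.0046,0.031,-0.1056],[0.5,0,0,0,-0.0046,0.031,-0.1056],[0.5,0,0,0,-0.0046,0.031,-0.1056],[0.5,0,0,0,0,0,0]]' | head -1
python3 -m jog '[[0.5,-0.0014,-0.0365,0,0,0,0],[0.5,-0.0014,-0.0365,0,0,0,0],[0.5,-0.0014,-0.0365,0,0,0,0],[0.5,-0.0014,-0.0365,0,0,0,0],[0.5,-0.0014,-0.0365,0,0,0,0],[0.5,-0.0014,-0.0365,0,0,0,0],[0.5,-0.0014,-0.0365,0,0,0,0],[0.5,-0.0014,-0.0365,0,0,0,0],[0.5,-0.0014,-0.0365,0,0,0,0],[0.5,-0.0014,-0.0365,0,0,0,0],[0.5,-0.0014,-0.0365,0,0,0,0],[0.5,-0.0014,-0.0365,0,0,0,0],[0.5,-0.0014,-0.0365,0,0,0,0],[0.5,-0.0014,-0.0365,0,0,0,0],[0.5,0,0,0,0,0,0],[0.5,0,0,0,0,0,0]]' | head -1
python3 - <<'E'
from h import *
J();goal(LIP["S"]+.03*a,MT(15));goal(LIP["S"]-.025*a,MT(15))
E
```

```text
t: 20.4
t: 21.73
21.7333 [0.4035 0.259  0.3478] [ 1.0314 -0.0673 -0.3324  0.2047 -1.1409  0.6396] F [-0.2122  0.486  -1.2595] 0.7504070955749913 0.0
turn [-0.0081  0.0088  0.    ] deg 0.6857625700294575 then shift [-0.0133  0.0056  0.1826]
turn [-0.0081  0.0088  0.    ] deg 0.6857625700294575 then shift [0.0055 0.0056 0.2343]
```

```bash
python3 -m jog '[[0.5,-0.0022,0.0009,0.0304,-0.008,0.009,0],[0.5,-0.0022,0.0009,0.0304,0,0,0],[0.5,-0.0022,0.0009,0.0304,0,0,0],[0.5,-0.0022,0.0009,0.0304,0,0,0],[0.5,-0.0022,0.0009,0.0304,0,0,0],[0.5,-0.0022,0.0009,0.0304,0,0,0],[0.5,0,0,0,0,0,0],[0.5,0.0038,0,0.0103,0,0,0],[0.5,0.0038,0,0.0103,0,0,0],[0.5,0.0038,0,0.0103,0,0,0],[0.5,0.0038,0,0.0103,0,0,0],[0.5,0.0038,0,0.0103,0,0,0],[0.5,0,0,0,0,0,0],[0.5,0,0,0,0,0,0]]'
python3 - <<'E'
from h import *
J();goal(LIP["S"]-.025*a,MT(15))
d=grab_frame("side");t=grab_frame("top");cv2.imwrite("pics/s7.png",d)
o=np.zeros((480,800,3),np.uint8);o[:480,:480]=cv2.resize(d[220:340,230:350],(480,480));o[:320,480:]=cv2.resize(t[205:305,205:305],(320,320))
cv2.imwrite("pics/c7.png",o)
E
```

```text
t: 22.9
eef_pos: [0.4702, 0.2631, 0.1235]
ee_rot: [[0.952, 0.167, 0.256], [0.161, -0.986, 0.043], [0.259, -0.0, -0.966]]
force: [-0.6, 0.7, -0.0]
grip_width: 0.749
grip_force: 0.0
22.9 [0.4702 0.2631 0.1235] [ 0.8958  0.2304 -0.653   0.3566 -0.5169  0.5465] F [-0.5991  0.6903 -0.0031] 0.7490946372129293 0.0
turn [ 0.0003 -0.0006 -0.0018] deg 0.11069614245293839 then shift [-0.0006 -0.0016  0.0004]
```

View pics/c7.png

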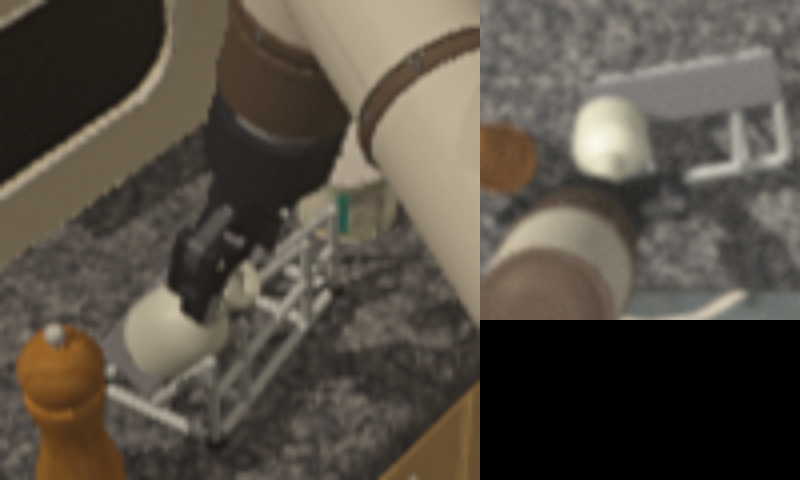

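The fingers straddle the small neck (lip visible at (241,285)) and the mill is clear. I close, check, then draw it out along its axis.

```bash
python3 -m jog '[[-1,0,0,0,0,0,0],[-1,0,0,0,0,0,0],[-1,0,0,0,0,0,0],[-1,0,0,0,0,0,0],[-1,0,0,0,0,0,0],[-1,0,0,0,0,0,0],[-1,0,0,0,0,0,0],[-1,0,0,0,0,0,0],[-1,0,0,0,0,0,0]]' 90; python3 -m jog '[[-1,-0.0015,0,-0.004,0,0,0],[-1,-0.0015,0,-0.004,0,0,0],[-1,-0.0015,0,-0.004,0,0,0]]'
```

```text
t: 23.75
eef_pos: [0.4699, 0.2638, 0.1246]
ee_rot: [[0.952, 0.168, 0.257], [0.162, -0.986, 0.045], [0.261, -0.001, -0.965]]
force: [-3.5, 0.1, 5.5]
grip_width: 0.305
grip_force: 88.2
t: 24.0
eef_pos: [0.4624, 0.2626, 0.1342]
ee_rot: [[0.952, 0.168, 0.256], [0.162, -0.986, 0.045], [0.26, -0.002, -0.966]]
force: [1.7, 1.4, -2.1]
grip_width: 0.308
grip_force: 88.7
```

```bash
python3 -m jog '[[-1,-0.0029,0,-0.008,0,0,0],[-1,-0.0029,0,-0.008,0,0,0],[-1,-0.0029,0,-0.008,0,0,0],[-1,-0.0029,0,-0.008,0,0,0],[-1,-0.0029,0,-0.008,0,0,0],[-1,-0.0029,0,-0.008,0,0,0],[-1,-0.0029,0,-0.008,0,0,0],[-1,-0.0029,0,-0.008,0,0,0],[-1,-0.0029,0,-0.008,0,0,0],[-1,0.0065,0,-0.024,0,0,0],[-1,0.0065,0,-0.024,0,0,0],[-1,0.0065,0,-0.024,0,0,0],[-1,0.0065,0,-0.024,0,0,0],[-1,0.0065,0,-0.024,0,0,0],[-1,0.0065,0,-0.024,0,0,0],[-1,0.0065,0,-0.024,0,0,0],[-1,0.0065,0,-0.024,0,0,0],[-1,0,0,0,0,0,0]]'
python3 -m jog '[[-1,0,0,0,0,-0.07,0],[-1,0,0,0,0,-0.09,0],[-1,0,0,0,0,-0.09,0],[-1,0,0,0,0,-0.09,0],[-1,0,0,0,0,-0.09,0],[-1,0,0,0,0,-0.09,0],[-1,0,0,0,0,-0.09,0],[-1,0,0,0,0,0,0],[-1,0,0,0,0,0,0]]' | head -1
python3 - <<'E'
from h import *
J();goal(np.array([.491,-.289,.40]),MT(-20,9.7));goal(np.array([.491,-.289,.40]),MT(-20,-80))
E
```

```text
t: 25.5
eef_pos: [0.4209, 0.2558, 0.4019]
ee_rot: [[0.95, 0.168, 0.263], [0.16, -0.986, 0.052], [0.268, -0.007, -0.963]]
force: [1.5, 0.3, -0.6]
grip_width: 0.307
grip_force: 89.2
t: 26.25
26.25 [0.4205 0.255  0.3936] [ 0.7485  0.2634  0.2809 -0.1974 -1.878   0.957 ] F [-0.0276 -0.5946 -2.0781] 0.3083627981597857 89.42524909973145
turn [ 0.     -0.0004 -0.0023] deg 0.13192269327662928 then shift [-0.023   0.5481  0.0015]
turn [ 0.535  -0.001   1.4691] deg 89.57895249186498 then shift [ 0.5127  0.025  -0.1935]
```

```bash
python3 -m jog '[[-1,-0.0015,0.0365,0,0,0,0],[-1,-0.0015,0.0365,0,0,0,0],[-1,-0.0015,0.0365,0,0,0,0],[-1,-0.0015,0.0365,0,0,0,0],[-1,-0.0015,0.0365,0,0,0,0],[-1,-0.0015,0.0365,0,0,0,0],[-1,-0.0015,0.0365,0,0,0,0],[-1,-0.0015,0.0365,0,0,0,0],[-1,-0.0015,0.0365,0,0,0,0],[-1,-0.0015,0.0365,0,0,0,0],[-1,-0.0015,0.0365,0,0,0,0],[-1,-0.0015,0.0365,0,0,0,0],[-1,-0.0015,0.0365,0,0,0,0],[-1,-0.0015,0.0365,0,0,0,0],[-1,-0.0015,0.0365,0,0,0,0],[-1,0,0,0,0,0,0]]'|head -2
python3 -m jog '[[-1,0,0,0,0.0382,0,0.105],[-1,0,0,0,0.0382,0,0.105],[-1,0,0,0,0.0382,0,0.105],[-1,0,0,0,0.0382,0,0.105],[-1,0,0,0,0.0382,0,0.105],[-1,0,0,0,0.0382,0,0.105],[-1,0,0,0,0.0382,0,0.105],[-1,0,0,0,0.0382,0,0.105],[-1,0,0,0,0.0382,0,0.105],[-1,0,0,0,0.0382,0,0.105],[-1,0,0,0,0.0382,0,0.105],[-1,0,0,0,0.0382,0,0.105],[-1,0,0,0,0.0382,0,0.105],[-1,0,0,0,0.0382,0,0.105],[-1,0,0,0,0,0,0],[-1,0,0,0,0,0,0]]'|head -2
python3 - <<'E'
from h import *
J();goal(np.array([.491,-.289,.185]),MT(-20,-80))
d=grab_frame("side");cv2.imwrite("pics/s8.png",d);P=np.array(state()["eef_pos"])
hs=cv2.cvtColor(d,cv2.COLOR_BGR2HSV);m=cv2.inRange(hs,(15,3,90),(50,70,255))
for h in(0,8,18,30,45,62,75,90,130):
    p=pix("side",P+[0,0,(h-105)/1e3]);r=int(round(p[1]));c=int(p[0]);row=np.flatnonzero(m[r,c-30:c+30])+c-30
    print(h,p,[(int(g[0]),int(g[-1])) for g in np.split(row,np.flatnonzero(np.diff(row)>1)+1) if len(g)>3])
E
```

```text
t: 27.58
eef_pos: [0.4901, -0.2928, 0.4021]
t: 28.92
eef_pos: [0.4897, -0.2881, 0.4042]
28.9167 [ 0.4897 -0.2881  0.4042] [-0.4164  0.3573  0.4767 -0.302  -1.8738  0.5308] F [-0.6343  0.4055 -2.4412] 0.31047414679777535 89.74371314048767
turn [-0.0022 -0.0017  0.0043] deg 0.2965917088627661 then shift [ 0.076  -0.0011  0.2056]
0 [403.5914 142.9287] [(373, 407), (424, 427)]
8 [403.9497 140.4789] [(373, 399), (402, 410), (426, 430)]
18 [404.4015 137.3894] [(374, 379), (382, 414)]
30 [404.9497 133.6416] [(379, 384), (397, 415)]
45 [405.6441 128.8936] [(397, 421)]
62 [406.4437 123.4257] [(398, 428)]
75 [407.0646 119.1807] [(401, 429)]
90 [407.7912 114.2125] [(377, 384), (404, 413)]
130 [409.7844 100.5835] [(379, 403), (406, 415), (422, 428)]
```

```bash
python3 -m jog '[[-1,0.0058,0,0.0158,0,0,0],[-1,0.0058,0,0.0158,0,0,0],[-1,0.0058,0,0.0158,0,0,0],[-1,0.0058,0,0.0158,0,0,0],[-1,0.0058,0,0.0158,0,0,0],[-1,0.0058,0,0.0158,0,0,0],[-1,0.0058,0,0.0158,0,0,0],[-1,0.0058,0,0.0158,0,0,0],[-1,0.0058,0,0.0158,0,0,0],[-1,0.0058,0,0.0158,0,0,0],[-1,0.0058,0,0.0158,0,0,0],[-1,0.0058,0,0.0158,0,0,0],[-1,0.0058,0,0.0158,0,0,0],[-1,0,0,0,0,0,0],[-1,0,0,0,0,0,0]]'
python3 - <<'E'
from h import *
J();goal(np.array([.491,-.289,.155]),MT(-20,-80))
d=grab_frame("side");cv2.imwrite("pics/s9.png",d)
print(pix("side",[.491,-.289,.046]),pix("side",[.491,-.289,.028]),pix("side",np.array(state()["eef_pos"])-[0,0,.105]))
cv2.imwrite("pics/c9.png",cv2.resize(d[130:250,330:450],(600,600)))
E
```

```text
t: 30.22
eef_pos: [0.4909, -0.2884, 0.1831]
ee_rot: [[0.166, -0.984, -0.061], [-0.924, -0.177, 0.338], [-0.344, 0.001, -0.939]]
force: [1.0, -0.5, -2.7]
grip_width: 0.308
grip_force: 89.7
30.2167 [ 0.4909 -0.2884  0.1831] [-0.4157  0.4557  0.0831 -0.2925 -1.4077  0.6714] F [ 0.9929 -0.4986 -2.6896] 0.30802147459869944 89.68665719032288
turn [0.0017 0.0017 0.0025] deg 0.201533209195585 then shift [ 0.0102 -0.      0.0262]
[393.5036 211.2819] [392.8733 215.5967] [394.5474 203.0445]
```

View pics/c9.png

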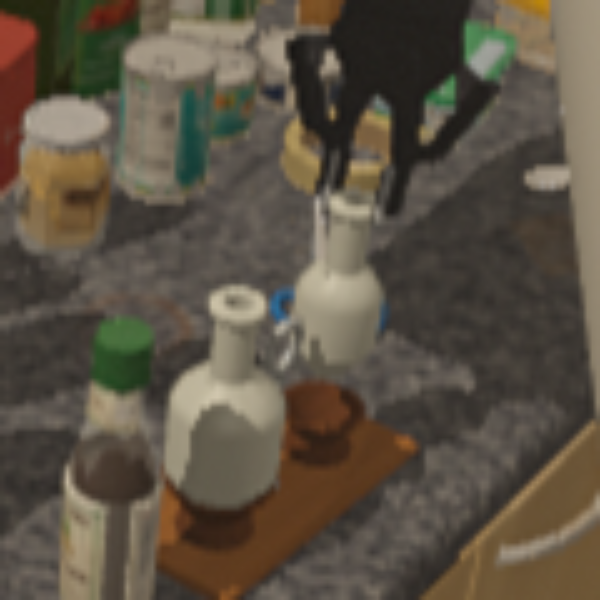

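The large cruet stands in its cup. The small one hangs upright over the narrow cup, its foot at about (330,362) in the crop and the rim centre at (323,405). That leaves it about 2 mm too far right, so I correct slightly and lower.

```bash
python3 -m jog '[[-1,0.0012,-0.0012,0.0059,0,0,0],[-1,0.002,0,0.0056,0,0,0],[-1,0.002,0,0.0056,0,0,0],[-1,0.002,0,0.0056,0,0,0],[-1,0.002,0,0.0056,0,0,0],[-1,0.0014,0,0.0038,0,0,0],[-1,0.0014,0,0.0038,0,0,0],[-1,0.0007,0,0.0019,0,0,0],[-1,0.0007,0,0.0019,0,0,0],[-1,0,0,0,0,0,0],[-1,0,0,0,0,0,0]]'|grep -E "pos|^force"; python3 -m jog '[[-1,0.0007,0,0.0019,0,0,0],[-1,0,0,0,0,0,0],[-1,0,0,0,0,0,0]]'|grep -E "pos|^force"
```

```text
eef_pos: [0.4922, -0.2878, 0.1421]
force: [-0.4, 0.4, -2.8]
eef_pos: [0.4921, -0.2877, 0.1401]
force: [0.3, -0.2, -3.3]
```

```bash
for i in 1 2; do python3 -m jog '[[-1,0.0004,0,0.0012,0,0,0],[-1,0,0,0,0,0,0],[-1,0,0,0,0,0,0]]'|grep -E "pos|^force"; done
```

```text
eef_pos: [0.4921, -0.2877, 0.1387]
force: [-0.7, 0.0, -2.5]
eef_pos: [0.4921, -0.2877, 0.1374]
force: [-0.3, 0.0, -2.7]
```

```bash
for i in 1 2 3; do python3 -m jog '[[-1,0.0004,0,0.0012,0,0,0],[-1,0,0,0,0,0,0],[-1,0,0,0,0,0,0]]'|grep -E "pos|^force"; done
```

```text
eef_pos: [0.4919, -0.2877, 0.1364]
force: [-1.6, -0.4, -1.4]
eef_pos: [0.4919, -0.2879, 0.1357]
force: [-2.4, -1.1, 4.3]
eef_pos: [0.4922, -0.2881, 0.1355]
force: [-2.7, -0.2, 8.1]
```

```bash
python3 -m jog '[[-1,0,0.001,0,0,0,0],[-1,0,0,0,0,0,0],[-1,0,0,0,0,0,0]]'|grep -E "pos|^force";python3 -m jog '[[-1,0,0.001,0,0,0,0],[-1,0,0,0,0,0,0],[-1,0,0,0,0,0,0]]'|grep -E "pos|^force"
```

```text
eef_pos: [0.4918, -0.2883, 0.1356]
force: [-1.4, -0.3, 7.2]
eef_pos: [0.4913, -0.2884, 0.1355]
force: [-0.0, 0.5, 8.0]
```

The side force is relieved and the height is unchanged under about 10 N, so the foot is home. I release.

```bash
python3 -m jog '[[-1,0,0,0,0,0,0],[-1,0,0,0,0,0,0]]' 20|grep -E "pos|force"; python3 -m jog '[[-0.3,0,0,0,0,0,0],[-0.2,0,0,0,0,0,0],[-0.1,0,0,0,0,0,0],[0.1,0,0,0,0,0,0],[0.3,0,0,0,0,0,0],[0.5,0,0,0,0,0,0],[0.5,0,0,0,0,0,0],[0.5,0,0,0,0,0,0]]'
python3 -m jog '[[0.5,0,0,-0.01,0,0,0],[0.5,0,0,-0.02,0,0,0],[0.5,0,0,-0.025,0,0,0],[0.5,0,0,-0.03,0,0,0],[0.5,0,0,-0.03,0,0,0],[0.5,0,0,-0.03,0,0,0],[0.5,0,0,-0.03,0,0,0],[0.5,0,0,-0.03,0,0,0],[0.5,0,0,0,0,0,0],[0.5,0,0,0,0,0,0]]'
python3 - <<'E'
from h import *
d=grab_frame("side");cv2.imwrite("pics/s10.png",d)
hs=cv2.cvtColor(d,cv2.COLOR_BGR2HSV);m=cv2.inRange(hs,(15,3,90),(50,70,255))
for S,H in((np.array([.4965,-.1755,.028]),(40,60,82,108,130,158)),(np.array([.491,-.289,.028]),(30,45,62,80,95,110,129))):
  for h in H:
    p=pix("side",S+[0,0,h/1e3]);r=int(round(p[1]));c=int(p[0]);row=np.flatnonzero(m[r,c-25:c+25])+c-25
    print(h,p,[(int(g[0]),int(g[-1])) for g in np.split(row,np.flatnonzero(np.diff(row)>1)+1) if len(g)>3])
  col=np.flatnonzero(m[150:235,int(p[0])])+150;print("rows",col.min(),col.max(),len(col))
cv2.imwrite("pics/final.png",cv2.resize(d[130:310,220:460],(800,600)))
E
```

```text
eef_pos: [0.4913, -0.2884, 0.1355]
force: [-0.1, 0.4, 7.3]
grip_force: 90.5
t: 34.02
eef_pos: [0.4902, -0.2879, 0.1335]
ee_rot: [[0.164, -0.985, -0.058], [-0.925, -0.174, 0.338], [-0.343, -0.001, -0.939]]
force: [1.0, 0.5, 0.4]
grip_width: 0.75
grip_force: 0.0
t: 34.85
eef_pos: [0.5025, -0.3582, 0.3288]
ee_rot: [[0.165, -0.985, -0.054], [-0.926, -0.173, 0.335], [-0.339, -0.005, -0.941]]
force: [-0.6, -0.1, -0.2]
grip_width: 0.746
grip_force: 0.0
40 [373.6738 221.5746] [(360, 385)]
60 [374.2431 216.5135] [(358, 361), (363, 385)]
82 [374.8816 210.8366] [(351, 358), (363, 386), (388, 398)]
108 [375.6534 203.9746] [(366, 383), (386, 399)]
130 [376.3215 198.0347] [(372, 383), (387, 400)]
158 [377.1925 190.291 ] [(370, 383), (394, 401)]
rows 161 230 50
30 [393.9294 208.3676] [(368, 403), (408, 417)]
45 [394.4679 204.6814] [(369, 384), (387, 404)]
62 [395.0868 200.4445] [(372, 380), (386, 407)]
80 [395.7525 195.8882] [(370, 381), (384, 387), (390, 402)]
95 [396.3154 192.0349] [(371, 383), (394, 400)]
110 [396.886  188.1292] [(371, 382), (394, 401)]
129 [397.6199 183.1052] [(372, 376), (380, 383), (389, 403)]
rows 159 214 40
```

View pics/final.png

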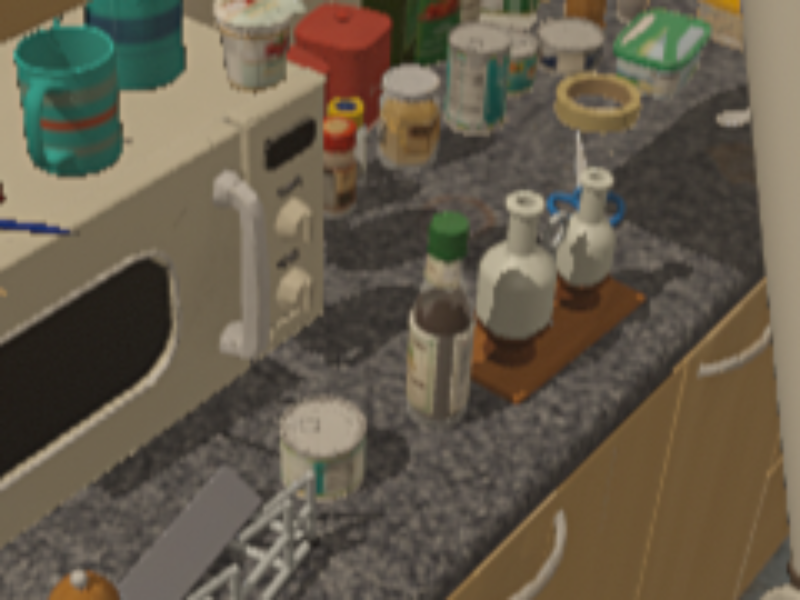

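The final picture shows both cruets upright in their cups, large at (515,270) and small at (588,230). The rack is empty and the sauce bottle, tin and mill are in place. The midlines match the seats to about 1 px, and the tool is clear and unloaded.

```bash
python3 -c "from plant import *;print(finish_job())"
```

```text
the job is handed in; nothing more can be done
None
```

Both cruets stand upright and seated in the stand, the large in the wider cup and the small in the narrower; both are released, the mill, sauce bottle and tin stayed put, and the job was handed in at about 35 s.

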